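# Sweep the offcuts off the levelling block

### The job

Clear the three dark steel offcuts off the levelling block: sweep them with the fingertips along the block and over its end into the red scrap tray, without picking any of them up. None may land on the bench or in the blue tray of finished hooks. Leave the brass candle cup standing where it is on the block, and leave the hammer and the green tin alone.

Things in the scene. Friction and masses are not known exactly. Their poses are not given: they have to be found in the camera images.
- block: Fixed bright steel levelling block on the bench, 240 mm (its x) by 320 mm (its y) by 60 mm high, flat top at 60 mm above the bench, no raised edges. Origin: centre of the underside. Its yaw varies by up to about 12 degrees. A red and a blue tray of equal size stand against its two short ends (+y and -y); which is at which end varies.
- scrap_tray: Fixed red open-topped steel tray for scrap, 240 mm (x) by 130 mm (y) by 50 mm high, walls and floor 4 mm. It stands on the bench against one short end of the block (2 mm gap), as wide as the block and with the same yaw, its rim 10 mm lower than the block's top, so that pieces pushed straight off that end drop in. Origin: centre of the underside.
- finished_tray: Fixed blue open-topped tray, same size as the red one, with three finished black hooks lying in it, at the other short end of the block. Nothing goes in here. Origin: centre of the underside.
- square_mid (a point): Dark steel square-bar offcut, 42 x 25 mm and 25 mm high. The point is the middle of the piece. It stands loose on the block at any yaw, weighs 0.1 to 0.3 kg and slides when pushed.
- round_mid (a point): Dark steel round-bar offcut, a slug 34 mm in diameter standing on end, 22 mm high. The point is the middle of the piece. It stands loose on the block at any yaw, weighs 0.1 to 0.3 kg and slides when pushed.
- flat_mid (a point): Dark steel flat-bar offcut, 48 x 28 mm and 15 mm high. The point is the middle of the piece. It stands loose on the block at any yaw, weighs 0.1 to 0.3 kg and slides when pushed.
- square_offcut: The square offcut; origin at the centre of its underside, x along its 42 mm length.
- round_offcut: The round offcut; origin at the centre of its underside.
- flat_offcut: The flat offcut; origin at the centre of its underside, x along its 48 mm length.
- candle_cup: Loose brass cup, 44 mm in diameter at the rim, 40 mm high, standing on the block near its far (+x) long edge. Origin: centre of its underside. Must stay.
- hammer: Loose hammer, 280 mm long, wooden handle, lying on the bench beyond the tray at the robot's right (-y), roughly along x, under 40 mm high. Must stay.
- chalk_tin: Loose green tin with a pale top, 60 mm in diameter, 80 mm high, standing on the bench beyond the tray at the robot's left (+y). Origin: centre of its underside. Must stay.

How it is judged:
By the outcome, as a careful person would: the job done as asked, in the order asked, and still so for the second after the job is handed in, with the robot touching nothing.
It also fails if it takes over 58 s, if anything falls off the work surface, if the arm or the gripper's body presses on something with over 40 N, if the wrist force passes 120 N, or if a joint passes its speed limit or range.

### The arm

A 6-joint arm with a two-finger parallel gripper is mounted at the origin on the work surface. World frame = base frame: x ahead of the robot, y to its left, z up, the work surface at z = 0. Lengths are in mm, angles in rad, forces in N, time in s.
With the tool pointing down it reaches from about 275 to 750 mm from the base axis. Payload 10.2 kg.
Tool frame: the origin (TCP) lies between the finger pads; the fingertips stand 25 mm ahead of it and the grasp point (between the pads) lies 6 mm ahead of it; z points along the fingers, y is the line along which they close (so a half turn about z gives the same grasp; the last joint's range is limited). The gripper opens to 85 mm and grips with 20 to 120 N. Pads are 22 mm wide; open, the fingers measure 114 mm over their backs; the gripper's body (76 mm by 85 mm) begins 54 mm behind the grasp point. The pads swing forward as they close: fully open they stand 13 mm farther back than shut.
Start: joints at [-1.522, 0.313, 1.498, -0, 1.331, -0.223], TCP at [140.931, -505.737, 256.294] pointing down, gripper open.
Joint ranges: [-2.94, 2.94], [-0.97, 2.17], [0.19, 2.56], [-1.23, 4.37], [0.02, 3.11], [-2.88, 2.88]. Speed limits (rad/s): [2.39, 2.39, 3.01, 3.14, 3.14, 3.14].

### API

Orientations are given as a unit quaternion [w, x, y, z].
In Python, from rig import ctrl, eyes, finish_job gives the robot as it stands.
- The arm moves only by the tool step_arm, never from a script. Its argument "increments" is a list of rows, each an object of numbers: "dx", "dy", "dz": the shift along the tool's x, y, z in units of 25 mm (1.0 is 25 mm); "wx", "wy", "wz": the turn, a rotation vector about the tool's x, y, z in units of 6 degrees (1.0 is 6 degrees). A call has 1 to 5 rows; each row shifts and turns the commanded pose from where the row before left it, along the tool's axes as they then stand; what a row does not reach is not made up. A row lasts 1/10 s, in which the tool goes at most 50 mm and 8.59 degrees, less where a joint would pass 70% of its speed; a pose out of reach is approached as far as the arm can. A call is refused whole if a number of a shift passes 1 or a number of a turn 1, either way. A call with a gripper value outside its range is refused whole. "fingers" is the finger opening in mm, from 0 to 85.4, set as the call begins (left out, the last holds). The fingers move at their own pace and stop on an object; "squeeze" is the grip in N (left out, the last holds). Time passes only in rows, so rows that do not move let the fingers close. It gives the time, the measured TCP pose, the force, the opening and the grip force at its end, in the units of the state.
- ctrl.sense(): the state, without advancing time (a new reading comes with each control period).
- eyes.capture(name): name is "scene" or "top" or "wrist"; returns a dict with "frame" (400x640x3 uint8, blue, green, red), "fx", "fy", "cx", "cy" (pixels), "k1" (the pictures are not rectified: a ray, as slopes to the right and down, at radius r is drawn at 1 + k1 r^2 times it, then the intrinsics apply), "R" (3x3) and "t" (3): a world point X has camera coordinates R X + t; the wrist camera has in their place "tool_from_camera" (4x4, takes a point from camera to tool coordinates, whose origin is the TCP and whose axes are the flange's). Camera axes: x right, y down, z forward; pixel columns grow to the right and rows downward; lengths in mm; the calibration is good to about 2 mm. A picture is of the moment at which its call begins: read the wrist's pose just before it. There is no depth.
- finish_job(): hands the job in; it is judged then, once.
Trained networks look in the newest picture that a camera, given by its name, has taken for a name from the list of things; names that differ only in an ending like _2 or _b are one class to them, and where a whole thing is asked for, a point or a joint stands for the part that bears it (a point fixed in the world has none). Each returns a list of dicts, best first, with "p" (0 to 1); they miss things now and then, are a little off and sometimes report something else, mostly with a low value. They report only what shows in the picture. A call takes as long as a camera call.
- eyes.cut_out(camera, label): "mask" (400x640 bool, what is visible of it).
- eyes.landmark_of(camera, label): "point" ([x, y, z] in mm, in the coordinates of the camera as it stood for that picture, good to about 4 mm: a listed point, or the origin of a listed thing).
The state is a dict: "time_s": time; "joints": joint angles; "dq": joint speeds; "tau": joint torques, N m; "eef_pos": TCP position; "ee_rot": TCP orientation; "force": force on the tool from outside, world axes, zero at the start; "wrist_torque": the same for the moment, N m; "grip_width": opening from 0.0 (shut) to 1.0 (fully open); "grip_force": force on a finger pad.
Only numpy, scipy, OpenCV 4.12 (cv2) and the standard library are available. Lean on these libraries where they do the work, as an engineer would, in place of code of your own. Each camera call takes 0.05 s, during which the arm holds its last target. There are 200 camera calls.

## Working session

There is one attempt and no reset: what is moved stays moved. The work goes in short steps, Python scripts to look and compute and a tool call to move; the robot and the scene stay as the last step left them, time stands still between calls to the robot, and variables do not carry over. Pictures are saved under pics/ and viewed, at most 10 in all, crops included, and the job is handed in when it is done.

Besides the shell and the picture viewer there is one more tool, called as a command line: name --argument value ..., lists and objects as JSON in quotes. step_arm: Moves the arm, as the interface text tells. Its arguments: {"type":"object","properties":{"increments":{"type":"array"},"fingers":{"type":"number"},"squeeze":{"type":"number"}},"required":["increments"]}

```bash
mkdir -p pics; cat > h.py <<'E'
import numpy as np, cv2
from rig import ctrl, eyes, finish_job
from scipy.spatial.transform import Rotation as Rn
def world(cam,c,p):
    p=np.array(p)
    if cam=='wrist':
        s=ctrl.sense();q=s['ee_rot'];R=Rn.from_quat([q[1],q[2],q[3],q[0]]).as_matrix()
        T=np.array(c['tool_from_camera']);return R@(T[:3,:3]@p+T[:3,3])+s['eef_pos']
    return np.array(c['R']).T@(p-np.array(c['t']))
def ray(c,u,v):
    K=np.array([[c['fx'],0,c['cx']],[0,c['fy'],c['cy']],[0,0,1.]])
    n=cv2.undistortPoints(np.array([[[u,v]]],float),K,np.array([c['k1'],0,0,0.]))[0,0]
    R=np.array(c['R']);return -R.T@np.array(c['t']),R.T@np.array([n[0],n[1],1])
def onz(c,u,v,z):
    o,d=ray(c,u,v);return o+d*(z-o[2])/d[2]
E
cat > look.py <<'E'
from h import *
import sys
for cam in ('top','scene'):
    c=eyes.capture(cam);cv2.imwrite(f'pics/{sys.argv[1]}_{cam}.png',c['frame'])
    for l in sys.argv[2:]:
        for d in eyes.landmark_of(cam,l)[:2]: print(cam,l,round(d['p'],2),world(cam,c,d['point']).round(0))
        m=eyes.cut_out(cam,l)
        if m:
            mm=m[0]['mask'].astype(np.uint8)
            cs=max(cv2.findContours(mm,0,2)[0],key=cv2.contourArea)
            r=cv2.minAreaRect(cs); zt={'square_offcut':85,'round_offcut':82,'flat_offcut':75,'block':60,'candle_cup':100,'chalk_tin':80,'scrap_tray':50}.get(l)
            if zt and cam=='top': print('  rect at top z',[onz(c,*p,zt)[:2].round(0).tolist() for p in cv2.boxPoints(r)],'ctr',onz(c,*r[0],zt)[:2].round(0), 'px',np.round(r[0]))
E
python3 look.py a block scrap_tray finished_tray square_mid round_mid flat_mid square_offcut round_offcut flat_offcut candle_cup hammer chalk_tin; python3 -c "
from h import *
s=ctrl.sense();print(s['time_s'],s['ee_rot'],s['eef_pos'],s['grip_width'])"
```

```text
top block 0.8 [580.  39.   2.]
  rect at top z [[462.0, 205.0], [704.0, 208.0], [700.0, -121.0], [457.0, -113.0]] ctr [579.  45.] px [302. 198.]
top scrap_tray 0.64 [588. 272.  -1.]
  rect at top z [[465.0, 338.0], [710.0, 340.0], [704.0, 202.0], [460.0, 205.0]] ctr [583. 271.] px [225. 195.]
top finished_tray 0.66 [574.  36.  72.]
top finished_tray 0.56 [ 579. -182.    4.]
top square_mid 0.45 [576.  34.  71.]
top round_mid 0.5 [517. 147.  71.]
top flat_mid 0.46 [524. -57.  66.]
top square_offcut 0.41 [575.  36.  60.]
  rect at top z [[528.0, -26.0], [550.0, -46.0], [516.0, -82.0], [494.0, -62.0]] ctr [522. -54.] px [337. 218.]
top round_offcut 0.64 [523. 146.  59.]
top flat_offcut 0.57 [520. -54.  59.]
  rect at top z [[528.0, -30.0], [547.0, -48.0], [517.0, -80.0], [498.0, -62.0]] ctr [522. -55.] px [337. 218.]
top candle_cup 0.47 [668. 112.  63.]
top candle_cup 0.41 [591. 273.  -0.]
  rect at top z [[659.0, 138.0], [699.0, 121.0], [681.0, 83.0], [641.0, 100.0]] ctr [670. 111.] px [280. 163.]
top hammer 0.7 [ 505. -443.   -1.]
top chalk_tin 0.89 [533. 422.  -1.]
  rect at top z [[558.0, 450.0], [560.0, 373.0], [501.0, 368.0], [498.0, 445.0]] ctr [529. 409.] px [172. 210.]
scene block 0.97 [586.  43.   2.]
scene block 0.62 [515. 143.  69.]
scene scrap_tray 0.77 [585. 268.  -3.]
scene finished_tray 0.93 [ 577. -186.   -4.]
scene square_mid 0.8 [574.  32.  68.]
scene round_mid 0.6 [516. 143.  68.]
scene flat_mid 0.59 [524. -59.  66.]
scene square_offcut 0.72 [522. -58.  64.]
scene square_offcut 0.68 [573.  31.  56.]
scene round_offcut 0.43 [517. 143.  59.]
scene flat_offcut 0.75 [521. -59.  62.]
scene candle_cup 0.76 [666. 106.  62.]
scene hammer 0.76 [ 503. -448.   -2.]
scene chalk_tin 0.85 [533. 423.  -1.]
2.5 [-1.43167765e-05  9.90777638e-01  1.35497867e-01  8.57593110e-06] [ 140.94131689 -505.73366702  256.29471012] 0.99661425141629
```

View pics/a_top.png

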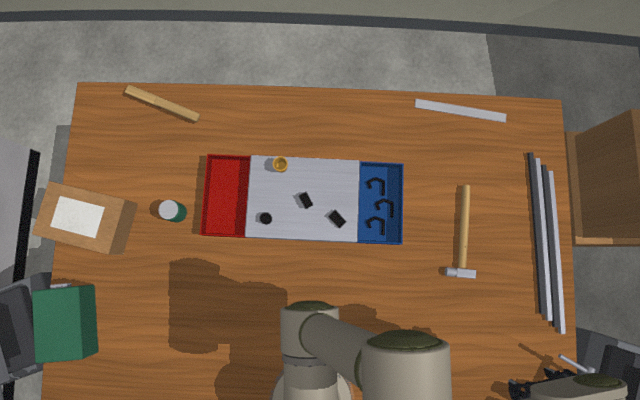

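View pics/a_scene.png

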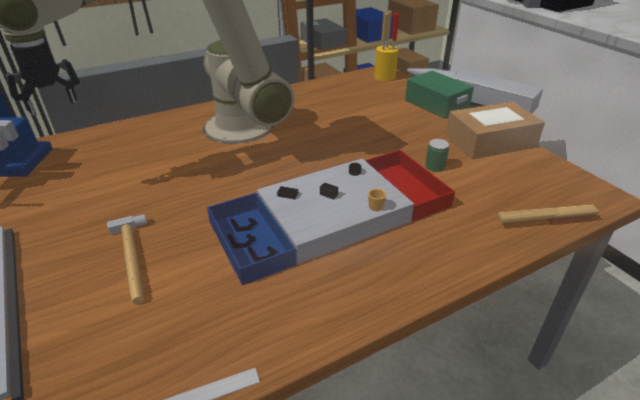

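Top view: red tray at +y (225,195), block (303,198), round (265,218), square (304,200), flat (337,218), cup (280,164). Both cameras agree on positions and heights, and the block's yaw is about -1°. I'll sweep toward +y, round offcut first, starting by turning the tool so its x axis lies along +y.

step_arm --increments '[{"wz": -1},{"wz": -1},{"wz": -1},{"wz": -1},{"wz": -1}]' --fingers 16

```text
invalid input at $.increments[0]: expected keys dx, dy, dz, wx, wy, wz
```

step_arm --increments '[{"wz": -1},{"wz": -1},{"wz": -1},{"wz": -1},{"wz": -1}]'

```text
invalid input at $.increments[0]: expected keys dx, dy, dz, wx, wy, wz
```

step_arm --increments '[{"wz": -1},{"wz": -1},{"wz": -0.2},{"dx": 0.5,"dy": 0.3},{"dx": 1,"dy": 0.6}]'

```text
invalid input at $.increments[0]: expected keys dx, dy, dz, wx, wy, wz
```

step_arm --increments '[{"dx": 0,"dy": 0,"dz": 0,"wx": 0,"wy": 0,"wz": -1},{"dx": 0,"dy": 0,"dz": 0,"wx": 0,"wy": 0,"wz": -1},{"dx": 0,"dy": 0,"dz": 0,"wx": 0,"wy": 0,"wz": -1},{"dx": 0,"dy": 0,"dz": 0,"wx": 0,"wy": 0,"wz": -1},{"dx": 0,"dy": 0,"dz": 0,"wx": 0,"wy": 0,"wz": -1}]' --fingers 16

```text
time_s: 3.0
eef_pos: [140.9, -505.7, 256.3]
ee_rot: [-0.0, 0.921, 0.389, 0.0]
force: [0.1, 0.0, 0.3]
grip_width: 0.186
grip_force: 0.0
```

step_arm --increments '[{"dx": 0,"dy": 0,"dz": 0,"wx": 0,"wy": 0,"wz": -1},{"dx": 0,"dy": 0,"dz": 0,"wx": 0,"wy": 0,"wz": -1},{"dx": 0,"dy": 0,"dz": 0,"wx": 0,"wy": 0,"wz": -1},{"dx": 0,"dy": 0,"dz": 0,"wx": 0,"wy": 0,"wz": -1},{"dx": 0,"dy": 0,"dz": 0,"wx": 0,"wy": 0,"wz": -1}]'

```text
time_s: 3.5
eef_pos: [140.9, -505.7, 256.3]
ee_rot: [0.0, 0.789, 0.614, -0.0]
force: [-0.1, -0.1, 0.2]
grip_width: 0.188
grip_force: 0.0
```

step_arm --increments '[{"dx": 0,"dy": 0,"dz": 0,"wx": 0,"wy": 0,"wz": -1},{"dx": 0,"dy": 0,"dz": 0,"wx": 0,"wy": 0,"wz": -1},{"dx": 0,"dy": 0,"dz": 0,"wx": 0,"wy": 0,"wz": -0.2},{"dx": 0.5,"dy": 0.3,"dz": 0,"wx": 0,"wy": 0,"wz": 0},{"dx": 1,"dy": 0.6,"dz": 0,"wx": 0,"wy": 0,"wz": 0}]'

```text
time_s: 4.0
eef_pos: [164.2, -468.3, 255.9]
ee_rot: [-0.0, 0.716, 0.698, 0.0]
force: [0.8, 0.1, 1.2]
grip_width: 0.184
grip_force: 0.0
```

step_arm --increments '[{"dx": 1,"dy": 0.6,"dz": 0,"wx": 0,"wy": 0,"wz": 0},{"dx": 1,"dy": 0.6,"dz": 0,"wx": 0,"wy": 0,"wz": 0},{"dx": 1,"dy": 0.6,"dz": 0,"wx": 0,"wy": 0,"wz": 0},{"dx": 1,"dy": 0.6,"dz": 0,"wx": 0,"wy": 0,"wz": 0},{"dx": 1,"dy": 0.6,"dz": 0,"wx": 0,"wy": 0,"wz": 0}]'

```text
time_s: 4.5
eef_pos: [242.6, -343.4, 256.3]
ee_rot: [0.0, 0.715, 0.699, 0.0]
force: [-0.1, -0.3, 0.9]
grip_width: 0.185
grip_force: 0.0
```

step_arm --increments '[{"dx": 1,"dy": 0.6,"dz": 0,"wx": 0,"wy": 0,"wz": 0},{"dx": 1,"dy": 0.6,"dz": 0,"wx": 0,"wy": 0,"wz": 0},{"dx": 1,"dy": 0.6,"dz": 0,"wx": 0,"wy": 0,"wz": 0},{"dx": 1,"dy": 0.6,"dz": 0,"wx": 0,"wy": 0,"wz": 0},{"dx": 1,"dy": 0.6,"dz": 0,"wx": 0,"wy": 0,"wz": 0}]'

```text
time_s: 5.0
eef_pos: [319.9, -220.0, 256.3]
ee_rot: [0.0, 0.715, 0.699, 0.0]
force: [-0.1, 0.1, 0.1]
grip_width: 0.191
grip_force: 0.0
```

step_arm --increments '[{"dx": 1,"dy": 0.6,"dz": 0,"wx": 0,"wy": 0,"wz": 0},{"dx": 1,"dy": 0.6,"dz": 0,"wx": 0,"wy": 0,"wz": 0},{"dx": 1,"dy": 0.6,"dz": 0,"wx": 0,"wy": 0,"wz": 0},{"dx": 1,"dy": 0.6,"dz": 0,"wx": 0,"wy": 0,"wz": 0},{"dx": 1,"dy": 0.6,"dz": 0,"wx": 0,"wy": 0,"wz": 0}]'

```text
time_s: 5.5
eef_pos: [397.3, -96.7, 256.4]
ee_rot: [0.0, 0.715, 0.699, 0.0]
force: [-0.1, 0.1, 0.0]
grip_width: 0.188
grip_force: 0.0
```

step_arm --increments '[{"dx": 1,"dy": 0.6,"dz": 0,"wx": 0,"wy": 0,"wz": 0},{"dx": 1,"dy": 0.6,"dz": 0,"wx": 0,"wy": 0,"wz": 0},{"dx": 1,"dy": 0.6,"dz": 0,"wx": 0,"wy": 0,"wz": 0},{"dx": 0.5,"dy": 0.3,"dz": 0,"wx": 0,"wy": 0,"wz": 0},{"dx": 0,"dy": 0,"dz": 0,"wx": 0,"wy": 0,"wz": 0}]'

```text
time_s: 6.0
eef_pos: [451.5, -10.4, 256.2]
ee_rot: [-0.0, 0.714, 0.7, 0.0]
force: [0.1, 0.8, -0.8]
grip_width: 0.189
grip_force: 0.0
```

step_arm --increments '[{"dx": 1,"dy": 0.6,"dz": 0,"wx": 0,"wy": 0,"wz": 0},{"dx": 1,"dy": 0.6,"dz": 0,"wx": 0,"wy": 0,"wz": 0},{"dx": 1,"dy": 0.6,"dz": 0,"wx": 0,"wy": 0,"wz": 0},{"dx": 1,"dy": 0.6,"dz": 0,"wx": 0,"wy": 0,"wz": 0},{"dx": 0.3,"dy": 0.1,"dz": 0.5,"wx": 0,"wy": 0,"wz": 0}]'

```text
time_s: 6.5
eef_pos: [517.1, 95.1, 244.6]
ee_rot: [0.001, 0.715, 0.7, 0.001]
force: [-0.4, -0.5, -0.1]
grip_width: 0.186
grip_force: 0.0
```

step_arm --increments '[{"dx": 0,"dy": 0,"dz": 1,"wx": 0,"wy": 0,"wz": 0},{"dx": 0,"dy": 0,"dz": 1,"wx": 0,"wy": 0,"wz": 0},{"dx": 0,"dy": 0,"dz": 1,"wx": 0,"wy": 0,"wz": 0},{"dx": 0,"dy": 0,"dz": 1,"wx": 0,"wy": 0,"wz": 0},{"dx": 0,"dy": 0,"dz": 1,"wx": 0,"wy": 0,"wz": 0}]'

```text
time_s: 7.0
eef_pos: [515.2, 92.9, 117.5]
ee_rot: [-0.0, 0.715, 0.699, -0.0]
force: [0.6, 0.1, 0.2]
grip_width: 0.19
grip_force: 0.0
```

step_arm --increments '[{"dx": 0,"dy": 0,"dz": 0.5,"wx": 0,"wy": 0,"wz": 0},{"dx": 0,"dy": 0,"dz": 0.2,"wx": 0,"wy": 0,"wz": 0},{"dx": 0,"dy": 0,"dz": 0,"wx": 0,"wy": 0,"wz": 0}]'

```text
time_s: 7.3
eef_pos: [516.2, 93.5, 101.4]
ee_rot: [-0.0, 0.715, 0.699, -0.0]
force: [-0.8, 0.1, -0.2]
grip_width: 0.187
grip_force: 0.0
```

step_arm --increments '[{"dx": 0,"dy": 0,"dz": 0.1,"wx": 0,"wy": 0,"wz": 0},{"dx": 0,"dy": 0,"dz": 0,"wx": 0,"wy": 0,"wz": 0}]'

```text
time_s: 7.5
eef_pos: [516.6, 93.8, 99.4]
ee_rot: [0.0, 0.715, 0.699, 0.0]
force: [-0.5, -0.3, -0.0]
grip_width: 0.188
grip_force: 0.0
```

step_arm --increments '[{"dx": 0,"dy": 0,"dz": 0.1,"wx": 0,"wy": 0,"wz": 0},{"dx": 0,"dy": 0,"dz": 0,"wx": 0,"wy": 0,"wz": 0}]'

```text
time_s: 7.7
eef_pos: [516.4, 93.9, 96.3]
ee_rot: [0.0, 0.715, 0.699, 0.0]
force: [0.1, 0.2, 0.9]
grip_width: 0.186
grip_force: 0.0
```

```bash
python3 - <<'E'
from h import *
for n in('wrist','scene'):
    c=eyes.capture(n);f=c['frame']
    if n=='scene': f=cv2.resize(f[100:260,260:460],None,fx=3,fy=3)
    cv2.imwrite(f'pics/b_{n}.png',f)
print(ctrl.sense()['eef_pos'],ctrl.sense()['force'])
E
```

```text
[516.38922131  93.87472451  96.36814367] [-0.63884358 -0.02517717 -0.16269228]
```

View pics/b_scene.png

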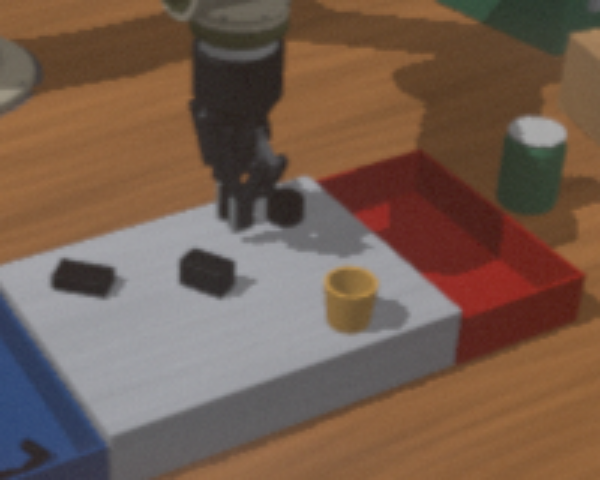

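View pics/b_wrist.png

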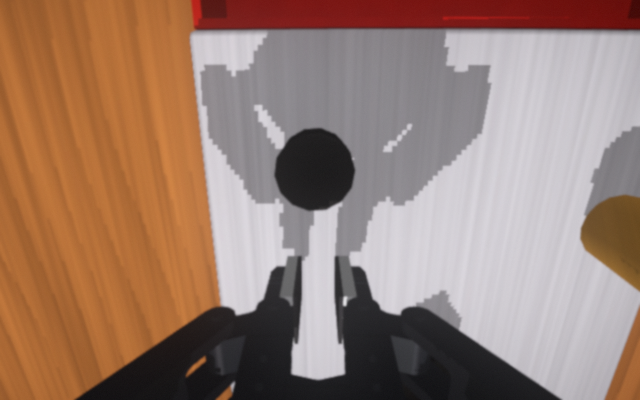

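Wrist view: the slug (315,168) is centred ahead of the fingertips (318,260), and the red tray's edge is straight across at row 28. The tips stand just above the block. I'll go slightly lower, then sweep.

step_arm --increments '[{"dx": 0,"dy": 0,"dz": 0.1,"wx": 0,"wy": 0,"wz": 0},{"dx": 0,"dy": 0,"dz": 0.1,"wx": 0,"wy": 0,"wz": 0},{"dx": 0,"dy": 0,"dz": 0,"wx": 0,"wy": 0,"wz": 0}]'

```text
time_s: 8.1
eef_pos: [516.1, 93.9, 90.9]
ee_rot: [-0.0, 0.715, 0.7, -0.0]
force: [-0.2, 0.1, 0.1]
grip_width: 0.19
grip_force: 0.0
```

step_arm --increments '[{"dx": 0.4,"dy": 0,"dz": 0,"wx": 0,"wy": 0,"wz": 0},{"dx": 0.4,"dy": 0,"dz": 0,"wx": 0,"wy": 0,"wz": 0},{"dx": 0.4,"dy": 0,"dz": 0,"wx": 0,"wy": 0,"wz": 0},{"dx": 0.4,"dy": 0,"dz": 0,"wx": 0,"wy": 0,"wz": 0},{"dx": 0.4,"dy": 0,"dz": 0,"wx": 0,"wy": 0,"wz": 0}]'

```text
time_s: 8.6
eef_pos: [517.4, 144.9, 91.3]
ee_rot: [0.0, 0.714, 0.7, -0.0]
force: [-0.1, -0.9, -0.3]
grip_width: 0.185
grip_force: 0.5
```

step_arm --increments '[{"dx": 0.4,"dy": 0,"dz": 0,"wx": 0,"wy": 0,"wz": 0},{"dx": 0.4,"dy": 0,"dz": 0,"wx": 0,"wy": 0,"wz": 0},{"dx": 0.4,"dy": 0,"dz": 0,"wx": 0,"wy": 0,"wz": 0},{"dx": 0.4,"dy": 0,"dz": 0,"wx": 0,"wy": 0,"wz": 0},{"dx": 0.4,"dy": 0,"dz": 0,"wx": 0,"wy": 0,"wz": 0}]'

```text
time_s: 9.1
eef_pos: [518.6, 194.7, 91.4]
ee_rot: [-0.0, 0.715, 0.699, 0.0]
force: [0.4, -0.7, 0.0]
grip_width: 0.187
grip_force: 0.0
```

step_arm --increments '[{"dx": 0.4,"dy": 0,"dz": 0,"wx": 0,"wy": 0,"wz": 0},{"dx": 0.3,"dy": 0,"dz": 0,"wx": 0,"wy": 0,"wz": 0},{"dx": 0,"dy": 0,"dz": 0,"wx": 0,"wy": 0,"wz": 0},{"dx": 0,"dy": 0,"dz": 0,"wx": 0,"wy": 0,"wz": 0}]'

```text
time_s: 9.5
eef_pos: [518.8, 211.4, 91.2]
ee_rot: [-0.0, 0.715, 0.7, -0.0]
force: [-0.1, 0.2, 0.1]
grip_width: 0.189
grip_force: 0.0
```

```bash
python3 - <<'E'
from h import *
c=eyes.capture('wrist');cv2.imwrite('pics/c.png',c['frame'])
c=eyes.capture('scene');cv2.imwrite('pics/c2.png',c['frame'])
for l in('round_mid','square_mid','flat_mid'):
  for d in eyes.landmark_of('scene',l)[:2]:print(l,d['p'],world('scene',c,d['point']).round())
E
```

```text
round_mid 0.54 [517. 245.   9.]
round_mid 0.53 [ 505. -445.   -3.]
square_mid 0.77 [573.  34.  69.]
flat_mid 0.58 [524. -57.  68.]
```

View pics/c.png

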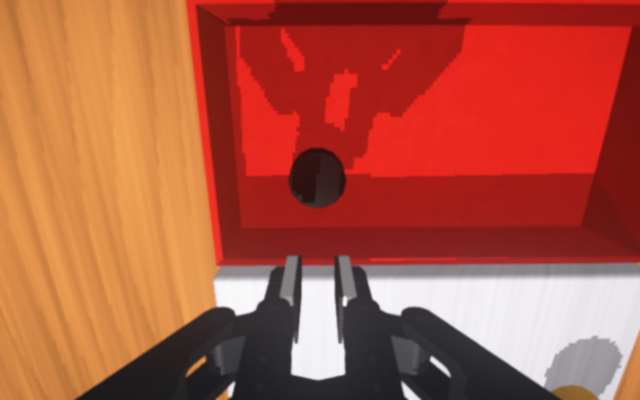

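The slug is in the red tray (317,178). Next is the square offcut.

step_arm --increments '[{"dx": 0,"dy": 0,"dz": -1,"wx": 0,"wy": 0,"wz": 0},{"dx": -0.5,"dy": 0,"dz": -1,"wx": 0,"wy": 0,"wz": 0},{"dx": -1,"dy": 0.3,"dz": 0,"wx": 0,"wy": 0,"wz": 0},{"dx": -1,"dy": 0.3,"dz": 0,"wx": 0,"wy": 0,"wz": 0},{"dx": -1,"dy": 0.3,"dz": 0,"wx": 0,"wy": 0,"wz": 0}]'

```text
time_s: 10.25
eef_pos: [539.7, 122.3, 141.6]
ee_rot: [0.0, 0.715, 0.699, 0.0]
force: [0.0, 0.5, 0.6]
grip_width: 0.187
grip_force: 0.0
```

step_arm --increments '[{"dx": -1,"dy": 0.3,"dz": 0,"wx": 0,"wy": 0,"wz": 0},{"dx": -1,"dy": 0.3,"dz": 0,"wx": 0,"wy": 0,"wz": 0},{"dx": -1,"dy": 0.3,"dz": 0,"wx": 0,"wy": 0,"wz": 0},{"dx": -1,"dy": 0.3,"dz": 0,"wx": 0,"wy": 0,"wz": 0},{"dx": -1,"dy": 0.3,"dz": 0,"wx": 0,"wy": 0,"wz": 0}]'

```text
time_s: 10.75
eef_pos: [574.5, -3.7, 141.4]
ee_rot: [0.0, 0.715, 0.699, 0.0]
force: [-0.4, 0.3, -0.6]
grip_width: 0.19
grip_force: 0.0
```

step_arm --increments '[{"dx": -0.5,"dy": 0,"dz": 0,"wx": 0,"wy": 0,"wz": 0},{"dx": 0,"dy": 0,"dz": 0,"wx": 0,"wy": 0,"wz": 0},{"dx": 0,"dy": 0,"dz": 0,"wx": 0,"wy": 0,"wz": 0}]'

```text
time_s: 11.05
eef_pos: [573.7, -14.2, 141.3]
ee_rot: [-0.0, 0.715, 0.699, -0.0]
force: [0.0, 1.2, -0.0]
grip_width: 0.189
grip_force: 0.0
```

```bash
python3 - <<'E'
from h import *
c=eyes.capture('wrist');cv2.imwrite('pics/d.png',c['frame'])
for l in('square_mid','flat_mid'):
  for d in eyes.landmark_of('wrist',l)[:2]:print(l,d['p'],world('wrist',c,d['point']).round())
E
```

```text
square_mid 0.86 [575.  34.  72.]
flat_mid 0.82 [526. -56.  70.]
```

View pics/d.png

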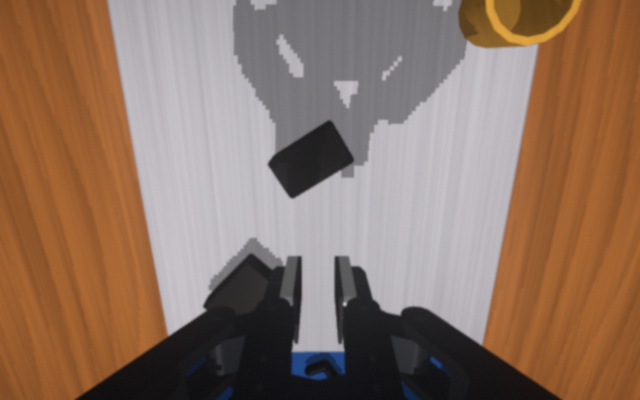

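The square (311,160) is centred ahead. The flat piece (240,282) is close to the left finger, so I'll step forward 5 mm before descending.

step_arm --increments '[{"dx": 0.2,"dy": 0.1,"dz": 0.5,"wx": 0,"wy": 0,"wz": 0},{"dx": 0,"dy": 0,"dz": 0.7,"wx": 0,"wy": 0,"wz": 0},{"dx": 0,"dy": 0,"dz": 0.6,"wx": 0,"wy": 0,"wz": 0},{"dx": 0,"dy": 0,"dz": 0.2,"wx": 0,"wy": 0,"wz": 0},{"dx": 0,"dy": 0,"dz": 0,"wx": 0,"wy": 0,"wz": 0}]'

```text
time_s: 11.7
eef_pos: [576.3, -9.4, 90.3]
ee_rot: [-0.001, 0.714, 0.7, -0.0]
force: [-0.4, -0.4, 0.2]
grip_width: 0.19
grip_force: 0.0
```

step_arm --increments '[{"dx": 0.2,"dy": 0,"dz": 0,"wx": 0,"wy": 0,"wz": 0},{"dx": 0.3,"dy": 0,"dz": 0,"wx": 0,"wy": 0,"wz": 0},{"dx": 0.3,"dy": 0,"dz": 0,"wx": 0,"wy": 0,"wz": 0},{"dx": 0.4,"dy": 0,"dz": 0,"wx": 0,"wy": 0,"wz": 0},{"dx": 0.4,"dy": 0,"dz": 0,"wx": 0,"wy": 0,"wz": 0}]'

```text
time_s: 12.2
eef_pos: [577.5, 30.9, 91.6]
ee_rot: [0.0, 0.715, 0.7, -0.0]
force: [-1.1, -1.8, 1.1]
grip_width: 0.186
grip_force: 1.1
```

step_arm --increments '[{"dx": 0.4,"dy": 0,"dz": 0,"wx": 0,"wy": 0,"wz": 0},{"dx": 0.4,"dy": 0,"dz": 0,"wx": 0,"wy": 0,"wz": 0},{"dx": 0.4,"dy": 0,"dz": 0,"wx": 0,"wy": 0,"wz": 0},{"dx": 0.4,"dy": 0,"dz": 0,"wx": 0,"wy": 0,"wz": 0},{"dx": 0.4,"dy": 0,"dz": 0,"wx": 0,"wy": 0,"wz": 0}]'

```text
time_s: 12.7
eef_pos: [578.7, 80.8, 91.5]
ee_rot: [0.0, 0.715, 0.7, 0.0]
force: [0.2, -3.7, 2.6]
grip_width: 0.184
grip_force: 1.9
```

```bash
python3 - <<'E'
from h import *
c=eyes.capture('wrist');cv2.imwrite('pics/e.png',c['frame'])
for l in('square_mid',):
  for d in eyes.landmark_of('wrist',l)[:2]:print(l,d['p'],world('wrist',c,d['point']).round())
E
```

```text
square_mid 0.72 [579. 107.  74.]
```

View pics/e.png

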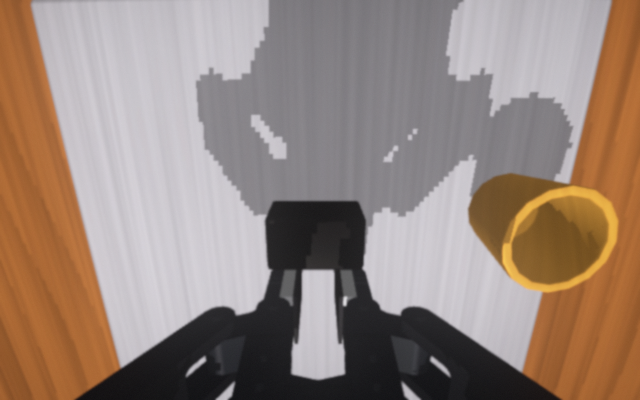

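The square now sits flush on both fingertips (315,235) and well clear of the cup (545,235). Continuing over the end.

step_arm --increments '[{"dx": 0.4,"dy": 0,"dz": 0,"wx": 0,"wy": 0,"wz": 0},{"dx": 0.4,"dy": 0,"dz": 0,"wx": 0,"wy": 0,"wz": 0},{"dx": 0.4,"dy": 0,"dz": 0,"wx": 0,"wy": 0,"wz": 0},{"dx": 0.4,"dy": 0,"dz": 0,"wx": 0,"wy": 0,"wz": 0},{"dx": 0.4,"dy": 0,"dz": 0,"wx": 0,"wy": 0,"wz": 0}]'

```text
time_s: 13.3
eef_pos: [579.5, 131.0, 91.1]
ee_rot: [-0.0, 0.715, 0.7, -0.0]
force: [0.3, -1.2, -0.8]
grip_width: 0.186
grip_force: 0.6
```

step_arm --increments '[{"dx": 0.4,"dy": 0,"dz": 0,"wx": 0,"wy": 0,"wz": 0},{"dx": 0.4,"dy": 0,"dz": 0,"wx": 0,"wy": 0,"wz": 0},{"dx": 0.4,"dy": 0,"dz": 0,"wx": 0,"wy": 0,"wz": 0},{"dx": 0.4,"dy": 0,"dz": 0,"wx": 0,"wy": 0,"wz": 0},{"dx": 0.4,"dy": 0,"dz": 0,"wx": 0,"wy": 0,"wz": 0}]'

```text
time_s: 13.8
eef_pos: [580.8, 180.7, 91.5]
ee_rot: [0.0, 0.715, 0.7, 0.0]
force: [-0.1, -3.8, 3.3]
grip_width: 0.19
grip_force: 1.8
```

step_arm --increments '[{"dx": 0.4,"dy": 0,"dz": 0,"wx": 0,"wy": 0,"wz": 0},{"dx": 0.4,"dy": 0,"dz": 0,"wx": 0,"wy": 0,"wz": 0},{"dx": 0.4,"dy": 0,"dz": 0,"wx": 0,"wy": 0,"wz": 0},{"dx": 0.1,"dy": 0,"dz": 0,"wx": 0,"wy": 0,"wz": 0},{"dx": 0,"dy": 0,"dz": 0,"wx": 0,"wy": 0,"wz": 0}]'

```text
time_s: 14.3
eef_pos: [581.3, 213.0, 91.1]
ee_rot: [-0.0, 0.714, 0.7, -0.0]
force: [-0.7, 0.2, -0.5]
grip_width: 0.187
grip_force: 0.0
```

```bash
python3 - <<'E'
from h import *
c=eyes.capture('wrist');cv2.imwrite('pics/f.png',c['frame'])
c=eyes.capture('scene')
for l in('square_mid','round_mid','flat_mid','candle_cup'):
  for d in eyes.landmark_of('scene',l)[:2]:print(l,d['p'],world('scene',c,d['point']).round())
E
```

```text
square_mid 0.7 [587. 268.  13.]
round_mid 0.6 [518. 246.  12.]
flat_mid 0.74 [522. -57.  65.]
candle_cup 0.58 [666. 107.  60.]
candle_cup 0.27 [585. 265.  13.]
```

View pics/f.png

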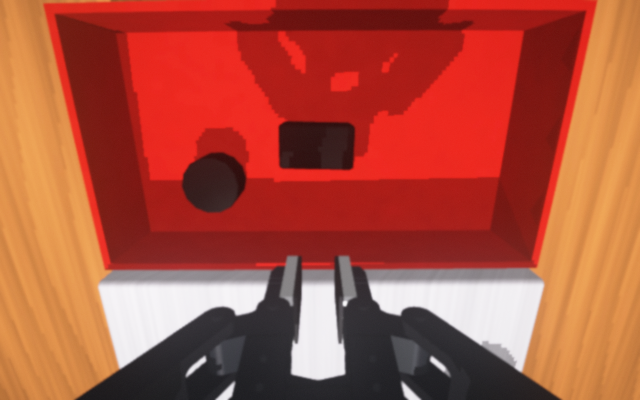

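Square and slug are both in the red tray (316,146), (213,182), and the cup hasn't moved. Now the flat piece.

step_arm --increments '[{"dx": 0,"dy": 0,"dz": -1,"wx": 0,"wy": 0,"wz": 0},{"dx": -0.8,"dy": 0,"dz": -1,"wx": 0,"wy": 0,"wz": 0},{"dx": -1,"dy": -0.2,"dz": 0,"wx": 0,"wy": 0,"wz": 0},{"dx": -1,"dy": -0.2,"dz": 0,"wx": 0,"wy": 0,"wz": 0},{"dx": -1,"dy": -0.2,"dz": 0,"wx": 0,"wy": 0,"wz": 0}]'

```text
time_s: 15.1
eef_pos: [564.1, 116.7, 141.5]
ee_rot: [0.0, 0.715, 0.699, 0.0]
force: [0.3, -0.1, -0.6]
grip_width: 0.19
grip_force: 0.0
```

step_arm --increments '[{"dx": -1,"dy": -0.2,"dz": 0,"wx": 0,"wy": 0,"wz": 0},{"dx": -1,"dy": -0.2,"dz": 0,"wx": 0,"wy": 0,"wz": 0},{"dx": -1,"dy": -0.2,"dz": 0,"wx": 0,"wy": 0,"wz": 0},{"dx": -1,"dy": -0.2,"dz": 0,"wx": 0,"wy": 0,"wz": 0},{"dx": -1,"dy": -0.2,"dz": 0,"wx": 0,"wy": 0,"wz": 0}]'

```text
time_s: 15.6
eef_pos: [536.4, -7.8, 141.4]
ee_rot: [0.0, 0.715, 0.699, 0.0]
force: [0.7, -0.0, 0.2]
grip_width: 0.182
grip_force: 0.0
```

step_arm --increments '[{"dx": -1,"dy": -0.2,"dz": 0,"wx": 0,"wy": 0,"wz": 0},{"dx": -1,"dy": -0.2,"dz": 0,"wx": 0,"wy": 0,"wz": 0},{"dx": -1,"dy": 0,"dz": 0,"wx": 0,"wy": 0,"wz": 0},{"dx": -1,"dy": 0,"dz": 0,"wx": 0,"wy": 0,"wz": 0},{"dx": 0,"dy": 0,"dz": 0,"wx": 0,"wy": 0,"wz": 0}]'

```text
time_s: 16.1
eef_pos: [524.5, -109.0, 141.4]
ee_rot: [0.0, 0.716, 0.698, -0.0]
force: [0.2, 0.1, 0.6]
grip_width: 0.188
grip_force: 0.0
```

```bash
python3 - <<'E'
from h import *
print(ctrl.sense()['eef_pos'])
c=eyes.capture('wrist');cv2.imwrite('pics/g.png',c['frame'])
for l in('flat_mid',):
  for d in eyes.landmark_of('wrist',l)[:2]:print(l,d['p'],world('wrist',c,d['point']).round())
E
```

```text
[ 524.48438835 -108.96534273  141.42230714]
flat_mid 0.85 [527. -56.  68.]
```

View pics/g.png

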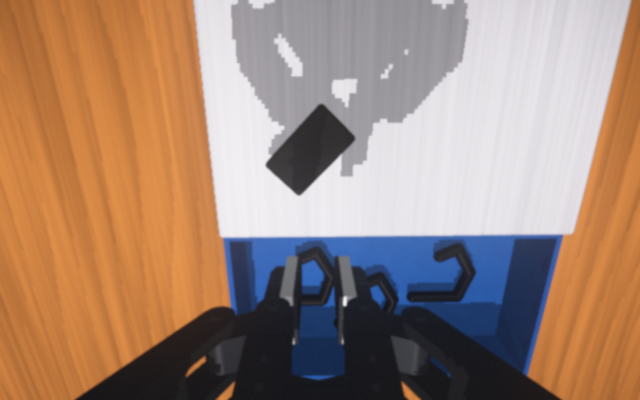

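The flat piece (311,150) is centred ahead and the fingertips are behind it. Descend and start the sweep.

step_arm --increments '[{"dx": 0,"dy": 0,"dz": 0.6,"wx": 0,"wy": 0,"wz": 0},{"dx": 0,"dy": 0,"dz": 0.7,"wx": 0,"wy": 0,"wz": 0},{"dx": 0,"dy": 0,"dz": 0.5,"wx": 0,"wy": 0,"wz": 0},{"dx": 0,"dy": 0,"dz": 0.2,"wx": 0,"wy": 0,"wz": 0},{"dx": 0,"dy": 0,"dz": 0,"wx": 0,"wy": 0,"wz": 0}]'

```text
time_s: 16.7
eef_pos: [524.5, -105.9, 90.9]
ee_rot: [-0.0, 0.714, 0.7, -0.0]
force: [1.3, -0.6, -0.3]
grip_width: 0.189
grip_force: 0.0
```

step_arm --increments '[{"dx": 0.2,"dy": 0,"dz": 0,"wx": 0,"wy": 0,"wz": 0},{"dx": 0.3,"dy": 0,"dz": 0,"wx": 0,"wy": 0,"wz": 0},{"dx": 0.3,"dy": 0,"dz": 0,"wx": 0,"wy": 0,"wz": 0},{"dx": 0.3,"dy": 0,"dz": 0,"wx": 0,"wy": 0,"wz": 0},{"dx": 0.3,"dy": 0,"dz": 0,"wx": 0,"wy": 0,"wz": 0}]'

```text
time_s: 17.2
eef_pos: [525.5, -70.8, 91.6]
ee_rot: [0.0, 0.715, 0.7, 0.0]
force: [-0.9, -2.0, 1.8]
grip_width: 0.191
grip_force: 1.1
```

step_arm --increments '[{"dx": 0.4,"dy": 0,"dz": 0,"wx": 0,"wy": 0,"wz": 0},{"dx": 0.4,"dy": 0,"dz": 0,"wx": 0,"wy": 0,"wz": 0},{"dx": 0.4,"dy": 0,"dz": 0,"wx": 0,"wy": 0,"wz": 0},{"dx": 0.4,"dy": 0,"dz": 0,"wx": 0,"wy": 0,"wz": 0},{"dx": 0.4,"dy": 0,"dz": 0,"wx": 0,"wy": 0,"wz": 0}]'

```text
time_s: 17.7
eef_pos: [526.4, -20.4, 91.2]
ee_rot: [-0.0, 0.715, 0.7, 0.0]
force: [-0.1, -1.6, -0.4]
grip_width: 0.191
grip_force: 0.4
```

step_arm --increments '[{"dx": 0.4,"dy": 0,"dz": 0,"wx": 0,"wy": 0,"wz": 0},{"dx": 0.4,"dy": 0,"dz": 0,"wx": 0,"wy": 0,"wz": 0},{"dx": 0.4,"dy": 0,"dz": 0,"wx": 0,"wy": 0,"wz": 0},{"dx": 0.4,"dy": 0,"dz": 0,"wx": 0,"wy": 0,"wz": 0},{"dx": 0.4,"dy": 0,"dz": 0,"wx": 0,"wy": 0,"wz": 0}]'

```text
time_s: 18.2
eef_pos: [527.4, 29.5, 91.3]
ee_rot: [-0.0, 0.715, 0.699, -0.0]
force: [0.1, -0.8, 0.3]
grip_width: 0.188
grip_force: 0.4
```

```bash
python3 - <<'E'
from h import *
print(ctrl.sense()['eef_pos'])
c=eyes.capture('wrist');cv2.imwrite('pics/i.png',c['frame'])
for l in('flat_mid',):
  for d in eyes.landmark_of('wrist',l)[:2]:print(l,d['p'],world('wrist',c,d['point']).round())
E
```

```text
[527.43938603  29.45216295  91.26663206]
flat_mid 0.89 [546.  57.  66.]
```

View pics/i.png

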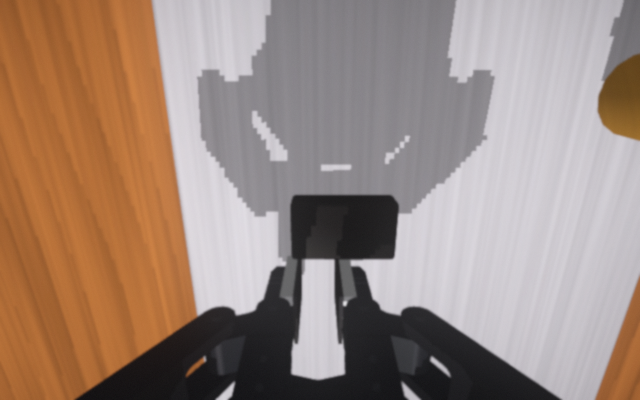

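The flat piece lies flush but sits off to the right (344 against the fingers' middle at 318). I'll back off, shift 12 mm in +x and continue.

step_arm --increments '[{"dx": -0.4,"dy": 0,"dz": 0,"wx": 0,"wy": 0,"wz": 0},{"dx": 0,"dy": 0.5,"dz": 0,"wx": 0,"wy": 0,"wz": 0},{"dx": 0,"dy": 0,"dz": 0,"wx": 0,"wy": 0,"wz": 0},{"dx": 0.2,"dy": 0,"dz": 0,"wx": 0,"wy": 0,"wz": 0},{"dx": 0.3,"dy": 0,"dz": 0,"wx": 0,"wy": 0,"wz": 0}]'

```text
time_s: 18.8
eef_pos: [539.6, 30.8, 91.2]
ee_rot: [-0.0, 0.715, 0.699, -0.0]
force: [-0.6, -2.4, 0.3]
grip_width: 0.186
grip_force: 2.2
```

step_arm --increments '[{"dx": 0.4,"dy": 0,"dz": 0,"wx": 0,"wy": 0,"wz": 0},{"dx": 0.4,"dy": 0,"dz": 0,"wx": 0,"wy": 0,"wz": 0},{"dx": 0.4,"dy": 0,"dz": 0,"wx": 0,"wy": 0,"wz": 0},{"dx": 0.4,"dy": 0,"dz": 0,"wx": 0,"wy": 0,"wz": 0},{"dx": 0.4,"dy": 0,"dz": 0,"wx": 0,"wy": 0,"wz": 0}]'

```text
time_s: 19.3
eef_pos: [541.0, 81.9, 91.3]
ee_rot: [0.0, 0.715, 0.7, -0.0]
force: [-0.5, -0.4, 0.7]
grip_width: 0.19
grip_force: 0.4
```

step_arm --increments '[{"dx": 0.4,"dy": 0,"dz": 0,"wx": 0,"wy": 0,"wz": 0},{"dx": 0.4,"dy": 0,"dz": 0,"wx": 0,"wy": 0,"wz": 0},{"dx": 0.4,"dy": 0,"dz": 0,"wx": 0,"wy": 0,"wz": 0},{"dx": 0.4,"dy": 0,"dz": 0,"wx": 0,"wy": 0,"wz": 0},{"dx": 0.4,"dy": 0,"dz": 0,"wx": 0,"wy": 0,"wz": 0}]'

```text
time_s: 19.8
eef_pos: [542.2, 131.6, 91.3]
ee_rot: [0.0, 0.715, 0.699, -0.0]
force: [-0.0, -0.4, -0.9]
grip_width: 0.187
grip_force: 0.4
```

```bash
python3 - <<'E'
from h import *
print(ctrl.sense()['eef_pos'])
c=eyes.capture('wrist')
for l in('flat_mid',):
  for d in eyes.landmark_of('wrist',l)[:2]:print(l,d['p'],world('wrist',c,d['point']).round())
  m=eyes.cut_out('wrist','flat_offcut')[0];print(m['p'],cv2.boundingRect(m['mask'].astype(np.uint8)),cv2.minAreaRect(np.argwhere(m['mask'])[:,::-1].astype(np.float32)))
E
```

```text
[542.1660346  131.64687218  91.28940136]
flat_mid 0.85 [545. 156.  67.]
0.79 (262, 194, 110, 67) ((316.5, 227.0), (66.0, 109.0), 90.0)
```

Centred and flush. Pushing it off the end.

step_arm --increments '[{"dx": 0.4,"dy": 0,"dz": 0,"wx": 0,"wy": 0,"wz": 0},{"dx": 0.4,"dy": 0,"dz": 0,"wx": 0,"wy": 0,"wz": 0},{"dx": 0.4,"dy": 0,"dz": 0,"wx": 0,"wy": 0,"wz": 0},{"dx": 0.4,"dy": 0,"dz": 0,"wx": 0,"wy": 0,"wz": 0},{"dx": 0.4,"dy": 0,"dz": 0,"wx": 0,"wy": 0,"wz": 0}]'

```text
time_s: 20.45
eef_pos: [543.3, 181.7, 91.4]
ee_rot: [0.0, 0.715, 0.7, 0.0]
force: [0.8, -1.5, 1.8]
grip_width: 0.188
grip_force: 0.8
```

step_arm --increments '[{"dx": 0.4,"dy": 0,"dz": 0,"wx": 0,"wy": 0,"wz": 0},{"dx": 0.4,"dy": 0,"dz": 0,"wx": 0,"wy": 0,"wz": 0},{"dx": 0.4,"dy": 0,"dz": 0,"wx": 0,"wy": 0,"wz": 0},{"dx": 0.1,"dy": 0,"dz": 0,"wx": 0,"wy": 0,"wz": 0},{"dx": 0,"dy": 0,"dz": 0,"wx": 0,"wy": 0,"wz": 0}]'

```text
time_s: 20.95
eef_pos: [543.8, 213.7, 91.2]
ee_rot: [-0.0, 0.714, 0.7, -0.0]
force: [0.1, -0.9, -0.1]
grip_width: 0.184
grip_force: 0.0
```

step_arm --increments '[{"dx": 0,"dy": 0,"dz": -1,"wx": 0,"wy": 0,"wz": 0},{"dx": 0,"dy": 0,"dz": -1,"wx": 0,"wy": 0,"wz": 0},{"dx": 0,"dy": 0,"dz": -1,"wx": 0,"wy": 0,"wz": 0},{"dx": -0.5,"dy": 0,"dz": -1,"wx": 0,"wy": 0,"wz": 0},{"dx": 0,"dy": 0,"dz": 0,"wx": 0,"wy": 0,"wz": 0}]'

```text
time_s: 21.45
eef_pos: [545.0, 199.8, 194.7]
ee_rot: [0.002, 0.715, 0.699, 0.002]
force: [1.2, 0.2, -0.7]
grip_width: 0.189
grip_force: 0.0
```

```bash
python3 - <<'E'
from h import *
print(ctrl.sense()['eef_pos'])
for cam in('wrist','scene'):
  c=eyes.capture(cam)
  for l in('flat_mid','square_mid','round_mid','candle_cup','hammer','chalk_tin'):
    for d in eyes.landmark_of(cam,l)[:2]:print(cam,l,round(d['p'],2),world(cam,c,d['point']).round())
E
```

```text
[545.01719947 199.78790748 194.69839442]
wrist flat_mid 0.93 [549. 231.  21.]
wrist square_mid 0.72 [581. 268.   9.]
wrist square_mid 0.6 [519. 253.  19.]
wrist round_mid 0.82 [517. 248.  11.]
wrist candle_cup 0.71 [670. 110.  56.]
wrist hammer 0.25 [520. 249.  23.]
scene flat_mid 0.73 [668. 110.  60.]
scene flat_mid 0.44 [547. 232.  20.]
scene square_mid 0.57 [584. 270.  15.]
scene round_mid 0.71 [517. 248.  25.]
scene round_mid 0.51 [520. 245.  12.]
scene candle_cup 0.74 [665. 109.  61.]
scene hammer 0.95 [ 503. -446.   -3.]
scene chalk_tin 0.61 [534. 422.  -4.]
```

All three are inside the red tray by both views, with the flat at (548, 231, z 20). The cup, hammer and tin haven't moved, and the robot is clear.

```bash
python3 -c "
from rig import finish_job
print(finish_job())"
```

```text
the job is handed in; nothing more can be done
None
```

I swept all three offcuts along the block into the red scrap tray. The cup, hammer and tin stayed where they were, and the job is handed in at about 22 s of the 58 s allowed; it returned no verdict.

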